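# Lock a filter cartridge into the desk air purifier

## Task

Fit the slim filter cartridge, the smaller of the two, into the desk air purifier: set it upright in the round opening with its two lugs in the two slots, push it down against the spring, twist it a quarter turn clockwise (seen from above) until it is locked, and let go. Leave the wide cartridge standing where it is.

Things in the scene. Friction and masses are not known exactly. Their poses are not given: they have to be found in the camera images.
- slim_cartridge: Cartridge to fit: loose, upright, 86 mm tall, 150 g; origin at underside centre, z up. Core dia. 40 mm (foot 32); two lugs along +x and -x, 14 mm wide, out to 38 mm from the axis, at heights 14-22 mm; pale metal cap dia. 60 at heights 44-50; black grip bar above it to 86 mm, 50 long along x (as the lugs), 18 thick along y: pinch it across y from above. Same after a half turn.
- purifier: Desk air purifier, fixed: dark wooden box 112 x 112 mm, dark louvres, brass top plate 8 mm thick, its top at 78 mm. Origin at underside centre, z up. In the plate a round throat dia. 48 mm on the z axis, with two slots 28 mm wide along +x and -x out to 43 mm. Lugs below the plate turn only clockwise (seen from above), 90 degrees to lie along y; a stop is a few degrees past that.
- plunger (a joint): Spring plunger in the purifier's throat: 0 m up, 0.014 m fully down, 3 N rising to 6 N. A cartridge set in the slots rests on it, its underside 56 mm above the purifier's underside, lugs still in the slots. Pushed below 48 mm (at most down to 42 mm) it can be twisted; let go, it rises until the lugs bear on the plate: underside at 48 mm, locked.
- wide_cartridge: Cartridge of another machine, does not fit: same look, height (86 mm) and grip bar, but core dia. 64 mm, cap dia. 88 mm, lugs out to 52 mm from the axis. Loose; origin at underside centre. Leave it alone.
Mind the look-alikes: they are no part of the job. What is shaped like the slim_cartridge but blue is not meant.

How it is judged:
By the outcome, as a careful person would: the job done as asked, in the order asked, and still so for the second after the job is handed in, with the robot touching nothing.
It also fails if it takes over 45 s, if anything falls off the work surface, if the arm or the gripper's body presses on something with over 40 N, if the wrist force passes 120 N, or if a joint passes its speed limit or range.

## Robot

A 7-joint arm with a two-finger parallel gripper is mounted at the origin on a cart in front of the work surface, level with it; the furniture and walls round the work are solid. World frame = base frame: x ahead of the robot, y to its left, z up, the work surface at z = 0. Lengths are in m, angles in degrees, forces in N, time in s.
With the tool pointing down it reaches from about 0.35 to 0.9 m from the base axis. Payload 8.1 kg.
Tool frame: the origin (TCP) lies between the finger pads; the fingertips stand arm.tcp_to_tips ahead of it and the grasp point (between the pads) lies 8 mm behind it (arm.tcp_to_tips is the distance from the TCP to the fingertips, in m); z points along the fingers, y is the line along which they close (so a half turn about z gives the same grasp; the last joint's range is limited). The gripper opens to 92 mm and grips with 3 to 60 N. Pads are 19 mm wide; open, the fingers measure 130 mm over their backs; the gripper's body (75 mm by 190 mm) begins 47 mm behind the grasp point.
Start: joints at [63.965, 24.895, 1.432, 90.138, -0.665, 64.973, -4.303], TCP at [0.215, -0.587, 0.238] pointing down, gripper open.
Joint ranges: [-149.89, 149.89], [-25.12, 119.58], [-72.63, 75.52], [4.76, 147.25], [-75.54, 255.54], [6.69, 114.76], [-157.13, 157.13]. Speed limits (degrees/s): [127.2, 127.2, 172.46, 172.46, 180, 180, 180].

## Interface

Orientations are given as [roll, pitch, yaw] about the fixed x, y, z axes, in that order (R = Rz(yaw) Ry(pitch) Rx(roll)).
In Python, from cell import arm, optics, order gives the robot as it stands. The module is installed in compiled form; this text tells all that it offers.
- The arm moves only by the tool arm_command, never from a script. Its arguments are lists of equal length, an entry for each row: "gripper": the closure, from 0 (fully open) to 1 (shut); "linear": the shift along the tool's x, y, z normalised to -1 to 1, where 1 is 75 cm, a list of three; "yaw": the turn about the tool's z normalised to -1 to 1, where 1 is 120 degrees. In form: {"gripper": [gripper, ...], "linear": [[tx, ty, tz], ...], "yaw": [yaw, ...]}. A call has 1 to 20 rows; each row is the pose to reach, as a shift and turn from the pose commanded when the call began, along the tool's axes at that moment; what a row does not reach only later rows make up. A row lasts 1/10 s, in which the tool goes at most 50 mm and 8.59 degrees, less where a joint would pass 70% of its speed; a pose out of reach is approached as far as the arm can. A call with a number of a shift or a turn outside -1 to 1 is refused whole. A call with a gripper value outside its range is refused whole. The fingers move at their own pace and stop on an object; "grip_force" is the grip in N (left out, the last holds). Time passes only in rows, so rows that repeat a pose let the fingers close. It gives the time, the measured TCP pose, the force, the opening and the grip force at its end, in the units of the state.
- arm.sense(): the state, without advancing time (a new reading comes with each control period).
- optics.read_camera(name): name is "scene" or "top" or "wrist"; returns a dict with "img" (400x640x3 uint8, red, green, blue), "depth" (400x640 float32, m along the optical axis (not along the pixel's ray), 0 where there is no reading), "K" (3x3 intrinsics, pixels), "T" (4x4, takes a point from camera to world coordinates). Camera axes: x right, y down, z forward; pixel columns grow to the right and rows downward; lengths in m; the calibration is good to about 2 mm. A picture is of the moment at which its call begins.
- order.close_job(): hands the job in; it is judged then, once.
Trained networks look in the newest picture that a camera, given by its name, has taken for a name from the list of things; names that differ only in an ending like _2 or _b are one class to them, and where a whole thing is asked for, a point or a joint stands for the part that bears it (a point fixed in the world has none). Each returns a list of dicts, best first, with "p" (0 to 1); they miss things now and then, are a little off and sometimes report something else, mostly with a low value. They report only what shows in the picture. A call takes as long as a camera call. They do not tell look-alikes from the thing itself.
- optics.silhouettes(camera, label): "mask" (400x640 bool, what is visible of it) and "rect" ([centre column, centre row, width, height] in pixels, round what is visible of it).
- optics.mark_of(camera, label): "position" ([row, column] in pixels: a listed point, or the origin of a listed thing).
The state is a dict: "time_s": time; "joints": joint angles; "dq": joint speeds; "effort": joint torques, N m; "tool_pos": TCP position; "tool_rot": TCP orientation; "force": force on the tool from outside, world axes, zero at the start; "ft_torque": the same for the moment, N m; "grip_width": finger opening in m; "finger_force": force on a finger pad.
Only numpy, scipy, OpenCV 4.12 (cv2) and the standard library are available. Lean on these libraries where they do the work, as an engineer would, in place of code of your own. Each camera call takes 0.05 s, during which the arm holds its last target. There are 200 camera calls.

## Working session

There is one attempt and no reset: what is moved stays moved. The work goes in short steps, Python scripts to look and compute and a tool call to move; the robot and the scene stay as the last step left them, time stands still between calls to the robot, and variables do not carry over. Pictures are saved under pics/ and viewed, at most 10 in all, crops included, and the job is handed in when it is done.

Besides the shell and the picture viewer there is one more tool, called after "Emit:" as name(argument=value, ...), one argument or row to a line, values as JSON. arm_command: Moves the arm, as the interface text tells. Its arguments: {"type":"object","properties":{"gripper":{"type":"array","items":{"type":"number"}},"linear":{"type":"array","items":{"type":"array","items":{"type":"number"}}},"yaw":{"type":"array","items":{"type":"number"}},"grip_force":{"type":"number"}},"required":["gripper","linear","yaw"]}

```bash
mkdir -p pics
cat > h.py <<'E'
from cell import arm, optics, order
import numpy as np, cv2
def cloud(c):
    d=c['depth'];K=c['K'];v,u=np.indices(d.shape)
    P=np.stack([(u-K[0,2])*d/K[0,0],(v-K[1,2])*d/K[1,1],d],-1)
    W=P@c['T'][:3,:3].T+c['T'][:3,3]; W[d==0]=np.nan
    return W
E
python3 - <<'E'
from h import *
s=arm.sense();print(s['tool_pos'],s['tool_rot'],s['time_s'],s['grip_width'],arm.tcp_to_tips)
ims=[]
for n in ['scene','top']:
    c=optics.read_camera(n);W=cloud(c);ims.append(c['img']);np.savez(n+'.npz',**c)
    for l in ['slim_cartridge','purifier','wide_cartridge']:
        for r in optics.silhouettes(n,l)[:5]:
            m=r['mask'];p=W[m];print(n,l,round(r['p'],2),np.round(r['rect']),np.round(np.nanmedian(p,0),3),'zmax',np.nanpercentile(p[:,2],98).round(3),c['img'][m].mean(0).round())
    cv2.imwrite(f'pics/{n}.png',c['img'][...,::-1])
E
```

```text
[ 0.21513258 -0.5862972   0.23696745] [-1.79913015e+02  9.61359615e-03  2.01518424e+01] 0.0 0.09160057151111788 0.011
scene slim_cartridge 0.84 [378. 166.  17.  35.] [ 0.469 -0.293  0.049] zmax 0.087 [ 51.  84. 139.]
scene slim_cartridge 0.81 [358. 221.  28.  31.] [ 0.434 -0.067  0.05 ] zmax 0.086 [ 47.  74. 120.]
scene slim_cartridge 0.7 [348. 152.  22.  32.] [ 0.575 -0.338  0.05 ] zmax 0.086 [ 48.  73. 116.]
scene slim_cartridge 0.58 [355. 182.  26.  35.] [ 0.496 -0.192  0.05 ] zmax 0.086 [126. 122. 118.]
scene purifier 0.72 [307. 214.  59.  63.] [ 0.563 -0.016  0.061] zmax 0.079 [154. 133.  74.]
scene wide_cartridge 0.76 [272. 296.  47.  48.] [0.51  0.234 0.049] zmax 0.086 [179. 177. 175.]
scene wide_cartridge 0.48 [304. 206.  16.   7.] [ 0.579 -0.047  0.055] zmax 0.077 [87. 74. 57.]
top slim_cartridge 0.92 [376. 184.  24.  26.] [ 0.616 -0.169  0.052] zmax 0.088 [ 62. 101. 164.]
top slim_cartridge 0.91 [384. 233.  28.  26.] [ 0.498 -0.197  0.051] zmax 0.087 [182. 177. 175.]
top slim_cartridge 0.8 [444. 206.  20.  32.] [ 0.575 -0.34   0.052] zmax 0.087 [ 58.  94. 153.]
top slim_cartridge 0.75 [426. 246.  30.  24.] [ 0.473 -0.301  0.051] zmax 0.088 [ 63. 106. 176.]
top purifier 0.63 [324. 198.  56.  57.] [ 0.573 -0.042  0.076] zmax 0.08 [210. 188.  92.]
```

Run:
```python
from h import *
c=cv2.imread('pics/top.png');cv2.imwrite('pics/topc.png',cv2.resize(c[150:300,210:480],None,fx=2.9,fy=2.9,interpolation=cv2.INTER_CUBIC))
```

```text
(no output)
```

View pics/topc.png

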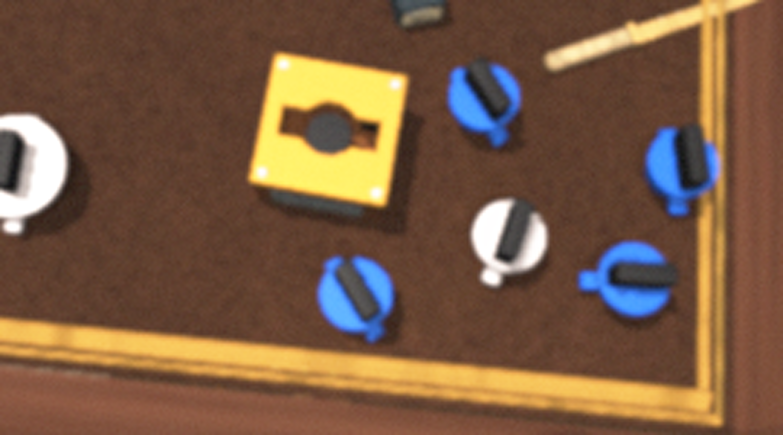

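View pics/scene.png

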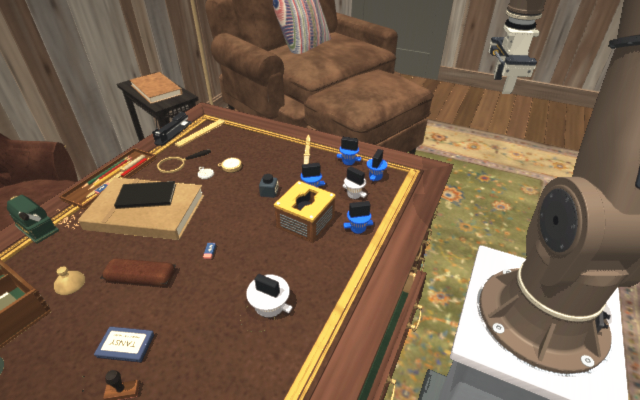

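Candidates in the top image: pale slim at (384,233); blue look-alikes at (376,184), (444,206), (426,246) and about (332,251); wide pale one at about (215,207). By description I choose the pale slim cartridge at (384,233), which stands at about (0.498,-0.197); the crop shows it pale with a small cap. The purifier is at about (324,195).

```bash
cat >> h.py <<'E'
def bar(W,cx,cy,r=0.045):
    m=(np.hypot(W[...,0]-cx,W[...,1]-cy)<r)&(W[...,2]>0.078)&(W[...,2]<0.095)
    p=W[m][:,:2].astype(np.float32)
    (c,s,a)=cv2.minAreaRect(p*1000); q=p-p.mean(0);w,V=np.linalg.eigh(q.T@q)
    return np.array(c)/1000,p.mean(0),s,np.degrees(np.arctan2(V[1,1],V[0,1])),len(p)
def plate(W,cx,cy,ztop=0.078):
    m=(np.abs(W[...,0]-cx)<.085)&(np.abs(W[...,1]-cy)<.085)&(np.abs(W[...,2]-ztop)<.006)
    p=W[m][:,:2].astype(np.float32);c,s,a=cv2.minAreaRect(p*1000)
    m2=(np.hypot(W[...,0]-c[0]/1000,W[...,1]-c[1]/1000)<.048)&(W[...,2]<ztop-.008)
    h=W[m2][:,:2];q=h-h.mean(0);w,V=np.linalg.eigh(q.T@q)
    return np.array(c)/1000,s,a,h.mean(0),np.degrees(np.arctan2(V[1,1],V[0,1])),len(p)
def totool(d,yaw):
    y=np.radians(yaw);return np.array([d[0]*np.cos(y)+d[1]*np.sin(y),d[0]*np.sin(y)-d[1]*np.cos(y),-d[2]])/.75
E
python3 - <<'E'
from h import *
c=dict(np.load('top.npz'));W=cloud(c)
b=bar(W,.498,-.197);print(b);p=plate(W,.573,-.042);print(p)
s=arm.sense();print(totool(np.r_[b[0],.2]-s['tool_pos'],s['tool_rot'][2]))
s=optics.read_camera('wrist');print(s['T'].round(3),s['K'])
E
```

```text
(array([ 0.50221689, -0.20117531]), array([ 0.5015392 , -0.20066303], dtype=float32), (18.038835525512695, 49.48857116699219), np.float32(165.32616), 164)
(array([ 0.57384052, -0.04100824]), (112.1750259399414, 112.6264419555664), 84.81501007080078, array([ 0.58542882, -0.04207892]), np.float64(82.40697224873858), 1589)
[ 0.53617104 -0.35075397  0.05017908]
[[ 0.345 -0.901 -0.262  0.286]
 [-0.939 -0.331 -0.097 -0.561]
 [ 0.001  0.279 -0.96   0.384]
 [ 0.     0.     0.     1.   ]] [[284.92102838   0.         323.2751751 ]
 [  0.         284.92102838 195.3526401 ]
 [  0.           0.           1.        ]]
```

Emit:
arm_command(
  gripper=[0.3, 0.3, 0.3, 0.3, 0.3, 0.3, 0.3, 0.3, 0.3, 0.3, 0.3, 0.3, 0.3, 0.3, 0.3, 0.3],
  linear=[
    [0.536, -0.351, 0.04],
    [0.536, -0.351, 0.04],
    [0.536, -0.351, 0.04],
    [0.536, -0.351, 0.04],
    [0.536, -0.351, 0.04],
    [0.536, -0.351, 0.04],
    [0.536, -0.351, 0.04],
    [0.536, -0.351, 0.04],
    [0.536, -0.351, 0.04],
    [0.536, -0.351, 0.04],
    [0.536, -0.351, 0.04],
    [0.536, -0.351, 0.04],
    [0.536, -0.351, 0.04],
    [0.536, -0.351, 0.04],
    [0.536, -0.351, 0.04],
    [0.536, -0.351, 0.04],
  ],
  yaw=[0.29, 0.29, 0.29, 0.29, 0.29, 0.29, 0.29, 0.29, 0.29, 0.29, 0.29, 0.29, 0.29, 0.29, 0.29, 0.29],
  grip_force=25,
)

```text
time_s: 2.05
tool_pos: [0.5017, -0.2019, 0.2078]
tool_rot: [180.0, -0.0, -14.7]
force: [-0.2, 0.2, -0.1]
grip_width: 0.0645
finger_force: 0.0
```

Run:
```python
from h import *
c=optics.read_camera('wrist');W=cloud(c);s=arm.sense();print(s['tool_pos'],s['tool_rot'],s['grip_width'],s['time_s'],s['force'],s['joints'])
b=bar(W,.502,-.201);print(b);print(plate(W,.574,-.041))
print(totool(np.r_[b[0],.066]-s['tool_pos'],s['tool_rot'][2]))
cv2.imwrite('pics/w1.png',c['img'][...,::-1])
```

```text
[ 0.5017824  -0.20165952  0.20781081] [ 1.79992926e+02 -7.68295536e-03 -1.47055104e+01] 0.06436879674144796 2.1 [-0.76044288  0.17757894 -0.3145975 ] [ 17.78280088  18.84044865  -2.01783199 104.09001585   0.78441889
  57.07501867 -89.25880466]
(array([ 0.50249579, -0.20372476]), array([ 0.5036965, -0.204123 ], dtype=float32), (17.837844848632812, 48.67362594604492), np.float32(165.49536), 885)
(array([ 0.57307898, -0.0430849 ]), (113.92915344238281, 112.42269134521484), 85.27937316894531, array([ 0.57293638, -0.02511408]), np.float64(84.24065093294683), 10454)
[0.00161904 0.002422   0.18908108]
```

View pics/w1.png

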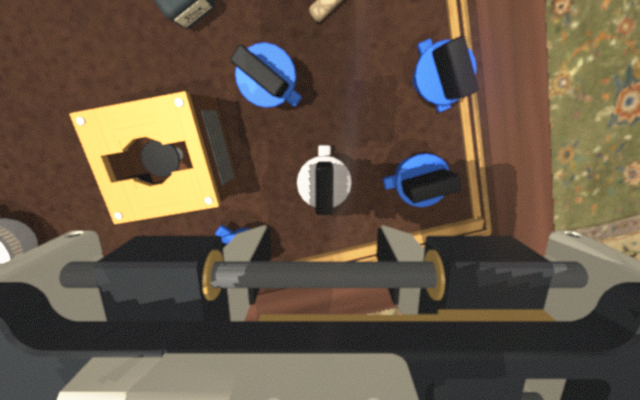

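The wrist view shows the chosen pale slim cartridge at (323,180), with blue ones at (265,75), (445,75), (425,180) and (230,235). The purifier is at (150,158), and nothing stands between the fingers and the bar.

Emit:
arm_command(
  gripper=[0.3, 0.3, 0.3, 0.3, 0.3, 0.3, 0.3, 0.9, 0.9, 0.9, 0.9, 0.9, 0.9, 0.9, 0.9],
  linear=[
    [0.0016, 0.0024, 0.05],
    [0.0016, 0.0024, 0.1],
    [0.0016, 0.0024, 0.14],
    [0.0016, 0.0024, 0.17],
    [0.0016, 0.0024, 0.188],
    [0.0016, 0.0024, 0.188],
    [0.0016, 0.0024, 0.188],
    [0.0016, 0.0024, 0.188],
    [0.0016, 0.0024, 0.188],
    [0.0016, 0.0024, 0.188],
    [0.0016, 0.0024, 0.188],
    [0.0016, 0.0024, 0.188],
    [0.0016, 0.0024, 0.188],
    [0.0016, 0.0024, 0.188],
    [0.0016, 0.0024, 0.188],
  ],
  yaw=[0, 0, 0, 0, 0, 0, 0, 0, 0, 0, 0, 0, 0, 0, 0],
  grip_force=40,
)

```text
time_s: 3.6
tool_pos: [0.5027, -0.2032, 0.0667]
tool_rot: [180.0, 0.0, -14.7]
force: [-0.1, 0.5, 1.2]
grip_width: 0.0178
finger_force: 40.0
```

Emit:
arm_command(
  gripper=[0.9, 0.9, 0.9, 0.9, 0.9, 0.9, 0.9, 0.9, 0.9, 0.9, 0.9, 0.9, 0.9, 0.9, 0.9, 0.9, 0.9, 0.9, 0.9, 0.9],
  linear=[
    [0, 0, -0.04],
    [0, 0, -0.08],
    [0, 0, -0.12],
    [0, 0, -0.16],
    [0.006, -0.03, -0.16],
    [0.012, -0.07, -0.16],
    [0.018, -0.11, -0.16],
    [0.024, -0.15, -0.16],
    [0.03, -0.19, -0.16],
    [0.036, -0.22, -0.16],
    [0.0364, -0.2311, -0.16],
    [0.0364, -0.2311, -0.16],
    [0.0364, -0.2311, -0.16],
    [0.0364, -0.2311, -0.16],
    [0.0364, -0.2311, -0.16],
    [0.0364, -0.2311, -0.16],
    [0.0364, -0.2311, -0.16],
    [0.0364, -0.2311, -0.16],
    [0.0364, -0.2311, -0.16],
    [0.0364, -0.2311, -0.16],
  ],
  yaw=[0, 0, 0, 0, -0.07, -0.14, -0.21, -0.28, -0.35, -0.42, -0.49, -0.56, -0.63, -0.7, -0.77, -0.832, -0.832, -0.832, -0.832, -0.832],
)

```text
time_s: 5.6
tool_pos: [0.573, -0.0423, 0.1867]
tool_rot: [-180.0, 0.0, 85.1]
force: [-0.7, -0.8, -0.7]
grip_width: 0.0178
finger_force: 40.0
```

Run:
```python
from h import *
c=optics.read_camera('wrist');W=cloud(c);s=arm.sense();print(s['tool_pos'],s['tool_rot'],s['grip_width'],s['time_s'],s['force'],s['joints'])
b=bar(W-[0,0,.12],.573,-.042);print(b);print(plate(W,.574,-.042))
cv2.imwrite('pics/w2.png',c['img'][...,::-1])
```

```text
[ 0.57298903 -0.04226412  0.18676143] [1.79996144e+02 8.16346850e-03 8.51225739e+01] 0.01775671039757067 5.65 [-0.34380799 -0.461331   -1.36761119] [ 18.27468906  25.6297137  -26.92400666  99.35258992  13.33557235
  58.19179478 -18.32644243]
(array([ 0.5701438 , -0.04180265]), array([ 0.5730096 , -0.03676577], dtype=float32), (50.50775909423828, 32.74679183959961), np.float32(85.05708), 2740)
(array([ 0.57421582, -0.03498898]), (95.57271575927734, 112.44878387451172), 85.13468170166016, array([ 0.57568951, -0.03062534]), np.float64(127.83598644858937), 7242)
```

View pics/w2.png

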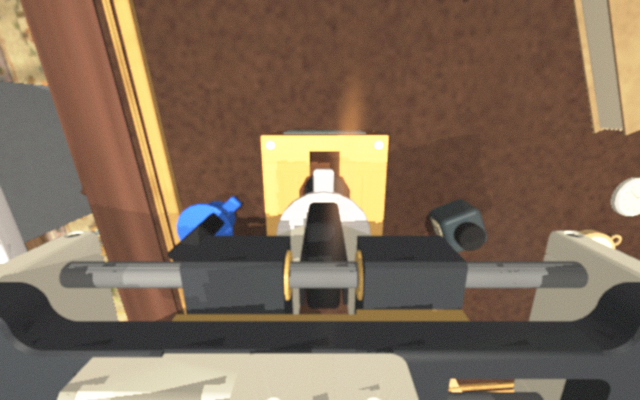

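The lug at (323,180) lines up with the slot at (323,158). I'll lower in.

Emit:
arm_command(
  gripper=[0.9, 0.9, 0.9, 0.9, 0.9, 0.9, 0.9, 0.9, 0.9],
  linear=[
    [0, 0.0007, 0.02],
    [0, 0.0007, 0.04],
    [0, 0.0007, 0.05],
    [0, 0.0007, 0.058],
    [0, 0.0007, 0.066],
    [0, 0.0007, 0.074],
    [0, 0.0007, 0.082],
    [0, 0.0007, 0.082],
    [0, 0.0007, 0.082],
  ],
  yaw=[0, 0, 0, 0, 0, 0, 0, 0, 0],
)

```text
time_s: 6.55
tool_pos: [0.5736, -0.0424, 0.1253]
tool_rot: [-180.0, 0.0, 85.2]
force: [0.8, 0.7, -1.7]
grip_width: 0.0175
finger_force: 40.0
```

Emit:
arm_command(
  gripper=[0.9, 0.9, 0.9, 0.9, 0.9, 0.9],
  linear=[
    [0, 0, 0.005],
    [0, 0, 0.01],
    [0, 0, 0.015],
    [0, 0, 0.0195],
    [0, 0, 0.0195],
    [0, 0, 0.0195],
  ],
  yaw=[0, 0, 0, 0, 0, 0],
)

```text
time_s: 7.15
tool_pos: [0.5741, -0.0424, 0.1109]
tool_rot: [179.9, -0.0, 85.2]
force: [1.3, -0.9, 4.3]
grip_width: 0.0179
finger_force: 40.0
```

Emit:
arm_command(
  gripper=[0.9, 0.9, 0.9, 0.9, 0.9, 0.9, 0.9, 0.9, 0.9, 0.9, 0.9, 0.9, 0.9, 0.9, 0.9, 0.9, 0.9],
  linear=[
    [0, 0, 0],
    [0, 0, 0],
    [0, 0, 0],
    [0, 0, 0],
    [0, 0, 0],
    [0, 0, 0],
    [0, 0, 0],
    [0, 0, 0],
    [0, 0, 0],
    [0, 0, 0],
    [0, 0, 0],
    [0, 0, 0],
    [0, 0, 0],
    [0, 0, 0],
    [0, 0, 0],
    [0, 0, 0],
    [0, 0, 0],
  ],
  yaw=[0.05, 0.1, 0.15, 0.2, 0.25, 0.3, 0.35, 0.4, 0.45, 0.5, 0.55, 0.6, 0.65, 0.7, 0.76, 0.76, 0.76],
)

```text
time_s: 8.85
tool_pos: [0.5734, -0.0423, 0.1107]
tool_rot: [180.0, 0.0, -5.8]
force: [0.2, 0.2, 4.4]
grip_width: 0.0179
finger_force: 40.0
```

Run:
```python
from h import *
c=optics.read_camera('wrist');W=cloud(c);s=arm.sense();print({k:np.round(v,3) for k,v in s.items()})
cv2.imwrite('pics/w3.png',c['img'][...,::-1])
```

```text
{'time_s': np.float64(8.9), 'joints': array([  0.196,  28.09 ,  -1.799, 105.301,   1.172,  46.637, -98.009]), 'dq': array([ 0.268,  0.057, -0.273, -0.086, -0.107, -0.15 , -0.494]), 'effort': array([-2.8100e-01, -6.2478e+01,  2.4200e-01, -2.4004e+01, -4.9000e-02,
       -6.1000e-02, -4.7000e-02]), 'tool_pos': array([ 0.573, -0.042,  0.111]), 'tool_rot': array([ 1.79994e+02,  1.00000e-02, -5.81400e+00]), 'force': array([-0.111, -0.111,  4.722]), 'ft_torque': array([ 0.025,  0.041, -0.03 ]), 'finger_force': np.float64(39.976), 'grip_width': np.float64(0.018)}
```

View pics/w3.png

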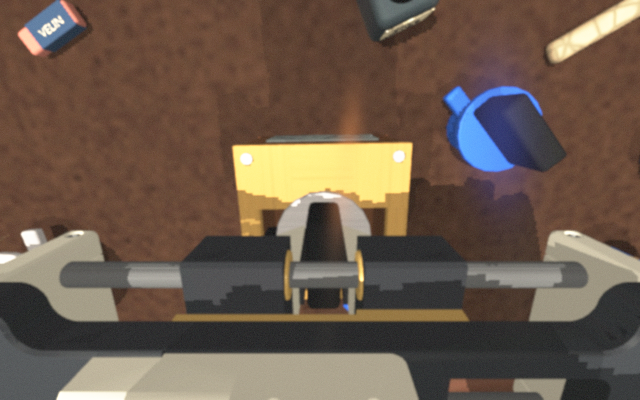

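The bar has turned square to the slots and there is no torque on it. I'll let it rise, open, and check before leaving.

Emit:
arm_command(
  gripper=[0.9, 0.9, 0.9, 0.9, 0.5, 0.5, 0.5, 0.5, 0.5],
  linear=[
    [0, 0, -0.002],
    [0, 0, -0.004],
    [0, 0, -0.005],
    [0, 0, -0.005],
    [0, 0, -0.005],
    [0, 0, -0.005],
    [0, 0, -0.005],
    [0, 0, -0.005],
    [0, 0, -0.005],
  ],
  yaw=[0, 0, 0, 0, 0, 0, 0, 0, 0],
)

```text
time_s: 9.8
tool_pos: [0.5734, -0.0424, 0.1142]
tool_rot: [180.0, 0.0, -6.0]
force: [-0.2, -0.1, 0.9]
grip_width: 0.0453
finger_force: 0.0
```

Emit:
arm_command(
  gripper=[0.5, 0.5, 0.5, 0.5, 0.5, 0.5, 0.5, 0.5, 0.5, 0.5],
  linear=[
    [0, 0, -0.02],
    [0, 0, -0.04],
    [0, 0, -0.08],
    [0, 0, -0.12],
    [0, 0, -0.16],
    [-0.06, 0, -0.18],
    [-0.12, 0, -0.18],
    [-0.16, 0, -0.18],
    [-0.16, 0, -0.18],
    [-0.16, 0, -0.18],
  ],
  yaw=[0, 0, 0, 0, 0, 0, 0, 0, 0, 0],
)

```text
time_s: 10.8
tool_pos: [0.4544, -0.0299, 0.2498]
tool_rot: [-180.0, -0.1, -6.0]
force: [0.0, -0.5, -0.4]
grip_width: 0.0459
finger_force: 0.0
```

Run:
```python
from h import *
s=arm.sense();print(s['tool_pos'],s['force'],s['time_s'],s['grip_width'])
ims=[]
for n in ['wrist','top','scene']:
    c=optics.read_camera(n);W=cloud(c);z=W[...,2]
    m=(np.hypot(W[...,0]-.573,W[...,1]+.042)<.05)
    t=m&(z>.115)&(z<.15);p=W[t];q=p[:,:2]-p[:,:2].mean(0);w,V=np.linalg.eigh(q.T@q)
    print(n,len(p),np.nanmean(p,0),np.percentile(p[:,2],[50,95]),np.degrees(np.arctan2(V[1,1],V[0,1])),'cap',np.median(z[m&(z>.085)&(z<.105)]),'plate',np.median(z[m&(z>.07)&(z<.084)]))
    ims.append(c['img'])
o=np.hstack([cv2.resize(ims[1][150:270,200:420],(400,218)),cv2.resize(ims[2][150:260,220:420],(400,220))[:218]])
cv2.imwrite('pics/end.png',o[...,::-1])
```

```text
[ 0.45435708 -0.02987558  0.24984646] [ 0.00629704 -0.48167529 -0.37676122] 10.8 0.04587313971694915
wrist 1357 [ 0.5724072  -0.04310236  0.13300121] [0.13326148 0.13452062] 173.89911150043517 cap 0.09744675708832379 plate 0.07747735217845875<stdin>:7: RuntimeWarning: Mean of empty slice.
  ret = um.true_divide(
<stdin>:8: RuntimeWarning: Mean of empty slice
Traceback (most recent call last):
IndexError: index -1 is out of bounds for axis 0 with size 0
```

The bar top is at 134 mm, so the underside is at 48 mm. It has turned about 91° and the gripper is clear, so the cartridge is locked.

```bash
python3 -c "
from cell import order;print(order.close_job())"
```

```text
the job is handed in; nothing more can be done
None
```

The slim cartridge is locked in the purifier: its underside sits at about 48 mm after a turn of about 91° clockwise, the gripper has let go and moved clear, the wide cartridge was not touched, and the job is handed in.

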